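Third hand for fitting an elbow rest to a slit-lamp table

TASK

In the eye clinic, I am about to screw the grey elbow rest to the table and need a third hand. Turn the long captive hex nut on the bracket counter-clockwise about a quarter turn so its clamp arm is swung well clear of the seat, then put the elbow rest flat on the table in front of the sprung stop bar, centred on the bar and flush with it, and press it against the bar with a steady push of about 10 newtons, never more than 20. Keep that push steady for at least two seconds and finish while still holding it there, without letting go; leave everything else on the table where it is.

Things in the scene. Friction and masses are not known exactly. Their poses are not given: they have to be found in the camera images.
- rest_mid (a point): Centre, 30 mm above the underside, of the loose grey elbow rest (about 0.25 kg): base flange 64 (its x) x 120 (its y) x 14 mm high, on it an upright pad 38 (x) x 112 (y) mm reaching 60 mm above the underside. z up. Grip it across the 38 mm pad, above the flange. A half turn makes no difference. A long side of the flange goes against the stop bar.
- dock: Grey bracket fixed to the table. Origin on the table below the middle of the unpressed stop bar's front face; x points into the stop (press this way), y along the bar, z up. Seat: bare table at negative x; a seated rest, just touching, has its middle at x -32, y 0 mm. Housing behind the bar: x 35 to 90, y +-75, 16 mm high. Nut's foot plate: x -60 to 90, y 85 to 135, 10 mm high.
- stop_bar (a joint): Slide of the aluminium stop bar (120 mm long in y, its front face from 2 to 16 mm above the table): 0 = not pressed, grows in m as it is pushed along the bracket's x, to 0.019 at its hard end. Spring of 1000 N/m without preload: 10 N at 0.010.
- nut (a joint): Angle (rad) of the captive hex nut and its clamp arm about a vertical axis, counter-clockwise from above. 0 = arm across the seat (pointing to the bracket's -y), blocking it; 1.57 = arm along the bracket's +x, clear. Range 0 to 2.0; clear above 1.25. Light friction (0.06 N m); stays where left, does not rise as it turns.
- nut_grip (a point): On the nut's axis at grip height, 58 mm above the table; the frame turns with the nut, z up. Axis at x -30, y 110 mm of the bracket. Hexagon 30 mm across flats, 32 to 68 mm above the table; flats face the point's x and every 60 degrees from it. Below it the clamp arm, 20 mm wide, runs 90 mm along the point's -y, 22 to 32 mm above the table.
- case: Bystander, to be left alone: black spectacle case, 50 x 110 x 34 mm, long side along its y; origin at the centre of its underside.
- drops: Bystander, to be left alone: small white eye-drop bottle, 28 mm across, 62 mm tall; origin at the centre of its underside.
- jar: Bystander, to be left alone: amber glass jar with lid, 56 mm across, 75 mm tall; origin at the centre of its underside.
- sanitiser: Bystander, to be left alone: clear pump bottle, 68 mm across, 176 mm tall; origin at the centre of its underside.
- lens: Bystander, to be left alone: dark trial-lens ring lying flat, 38 mm across, 6 mm high; origin at the centre of its underside.
- dish: Bystander, to be left alone: round steel bowl, 120 mm across, 30 mm high; origin at the centre of its underside.
- eyepad: Bystander, to be left alone: cardboard box, 70 x 100 x 50 mm, long side along its y; origin at the centre of its underside.
Mind the look-alikes: they are no part of the job. Leave any green or pink look-alike of the part that bears rest_mid alone.

How it is judged:
By the outcome, as a careful person would: the job done as asked, in the order asked, and still so for the second after the job is handed in, while the arm keeps its last pose, push and grip.
It also fails if it takes over 64 s, if anything falls off the work surface, if the arm or the gripper's body presses on something with over 40 N, if the wrist force passes 120 N, or if a joint passes its speed limit or range.

ROBOT

A 6-joint arm with a two-finger parallel gripper is mounted at the origin on the work surface. World frame = base frame: x ahead of the robot, y to its left, z up, the work surface at z = 0. Lengths are in m, angles in degrees, forces in N, time in s.
With the tool pointing down it reaches from about 0.425 to 0.95 m from the base axis. Payload 14.7 kg.
Tool frame: the origin (TCP) lies midway between the tips of the shut fingers; the grasp point (between the pads) lies 19 mm behind it; z points along the fingers, y is the line along which they close (so a half turn about z gives the same grasp; the last joint's range is limited). The gripper opens to 85 mm and grips with 20 to 120 N. Pads are 22 mm wide; open, the fingers measure 114 mm over their backs; the gripper's body (76 mm by 85 mm) begins 54 mm behind the grasp point. The pads swing forward as they close: fully open they stand 13 mm farther back than shut.
Start: joints at [62.361, 27.513, 91.461, -0, 61.026, -2.67], TCP at [0.274, 0.589, 0.231] pointing down, gripper open.
Joint ranges: [-157.49, 157.49], [-46.99, 117.5], [13.45, 153.17], [-89.5, 269.5], [5.16, 153.95], [-167.48, 167.48]. Speed limits (degrees/s): [108.29, 108.29, 136.94, 172.46, 172.46, 172.46].

INTERFACE

Orientations are given as a 3x3 rotation matrix whose columns are the frame's x, y, z axes.
In Python, from workcell import robot gives the robot as it stands. The module is installed in compiled form; this text tells all that it offers.
- The arm moves only by the tool send_rows, never from a script. Its argument "deltas" is a list of rows, each an object with "slide": the shift along the world's x, y, z in mm, a list of three; "roll": the turn about the world's z in degrees. In form: [{"slide": [dx, dy, dz], "roll": roll}, ...]. A call has exactly 8 rows; each row is the pose to reach, as a shift and turn from the pose commanded when the call began; what a row does not reach only later rows make up. A row lasts 1/10 s, in which the tool goes at most 50 mm and 8.59 degrees, less where a joint would pass 70% of its speed; a pose out of reach is approached as far as the arm can. A call with a gripper value outside its range is refused whole. "jaw" is the gripper command: -1 is shut, 1 is fully open, values between are in proportion, set as the call begins (left out, the last holds). The fingers move at their own pace and stop on an object; "grip_force" is the grip in N (left out, the last holds). Time passes only in rows, so rows that repeat a pose let the fingers close, or fill a call up. It gives the time, the measured TCP pose, the force, the opening and the grip force at its end, in the units of the state.
- robot.read_state(): the state, without advancing time (a new reading comes with each control period).
- robot.capture(name): name is "scene" or "top" or "wrist"; returns the picture (384x512x3 uint8, red, green, blue); there is no depth.
- robot.calibration(name): a dict with "mtx" (3x3 intrinsics, pixels), "k1" (the pictures are not rectified: a ray, as slopes to the right and down, at radius r is drawn at 1 + k1 r^2 times it, then the intrinsics apply), "position" and "orientation" of the camera in the world; the wrist camera has in their place "tool_from_camera" (4x4, takes a point from camera to tool coordinates, whose origin is the TCP and whose axes are the flange's). Camera axes: x right, y up, looking along -z (the intrinsics and any distortion apply to the point x, -y, -z); pixel columns grow to the right and rows downward; lengths in m; the calibration is good to about 2 mm. A picture is of the moment at which its call begins: read the wrist's pose just before it. calibration takes no time and is no camera call.
- robot.close_job(): hands the job in; it is judged then, once.
The state is a dict: "time_s": time; "joint_positions": joint angles; "dq": joint speeds; "joint_efforts": joint torques, N m; "ee_pos": TCP position; "eef_rot": TCP orientation; "contact_force": force on the tool from outside, world axes, zero at the start; "ft_torque": the same for the moment, N m; "opening": finger opening in m; "finger_force": force on a finger pad.
Only numpy, scipy, OpenCV 4.12 (cv2) and the standard library are available. Lean on these libraries where they do the work, as an engineer would, in place of code of your own. Each camera call takes 0.05 s, during which the arm holds its last target. There are 200 camera calls.

## Working session

There is one attempt and no reset: what is moved stays moved. The work goes in short steps, Python scripts to look and compute and a tool call to move; the robot and the scene stay as the last step left them, time stands still between calls to the robot, and variables do not carry over. Pictures are saved under pics/ and viewed, at most 10 in all, crops included, and the job is handed in when it is done.

Besides the shell and the picture viewer there is one more tool, called after ">>>" by a JSON object that holds its "name" and its "arguments". send_rows: Moves the arm, as the interface text tells. Its arguments: {"type":"object","properties":{"deltas":{"type":"array"},"jaw":{"type":"number"},"grip_force":{"type":"number"}},"required":["deltas"]}

```bash
mkdir -p pics; cat > h.py <<'E'
import numpy as np, cv2
from workcell import robot
def cam(name,st=None):
    c=robot.calibration(name); K=np.array(c["mtx"]);k1=c["k1"]
    if name=="wrist":
        T=np.array(c["tool_from_camera"]); R=np.array(st["eef_rot"]);p=np.array(st["ee_pos"])
        return K,k1,p+R@T[:3,3],R@T[:3,:3]
    return K,k1,np.array(c["position"]),np.array(c["orientation"])
def ray(C,uv):
    K,k1,p,R=C; d=np.array([k1,0,0,0],float)[[0,1,2,3]]
    x=cv2.undistortPoints(np.array(uv,float).reshape(-1,1,2),K,np.array([k1,0,0,0.])).reshape(-1,2)
    return p,(R@np.c_[x[:,0],-x[:,1],-np.ones(len(x))].T).T
def onz(C,uv,z):
    p,d=ray(C,uv); return p+d*((z-p[2])/d[:,2])[:,None]
def proj(C,X):
    K,k1,p,R=C; q=(np.atleast_2d(X)-p)@R; x=np.c_[q[:,0],-q[:,1]]/-q[:,2:]
    x=x*(1+k1*(x**2).sum(1))[:,None]; return x@K[:2,:2].T+K[:2,2]
def snap(name,f=None):
    st=robot.read_state(); im=robot.capture(name)
    if f: cv2.imwrite("pics/"+f,im[:,:,::-1])
    return im,cam(name,st),st
E
python3 - <<'E'
from h import *
a,C,s=snap("top","top.png");b,D,_=snap("scene","scene.png")
print(C,D,s)
E
```

```text
(array([[389.84843732,   0.        , 255.06555368],
       [  0.        , 389.84843732, 198.22145415],
       [  0.        ,   0.        ,   1.        ]]), -0.011875833628939219, array([ 0.32514539, -0.03803188,  1.17466511]), array([[ 0.07841498,  0.97337851, -0.21537262],
       [-0.99691562,  0.07586604, -0.02008958],
       [-0.00321529,  0.21628365,  0.97632528]])) (array([[361.49243468,   0.        , 262.56361314],
       [  0.        , 361.49243468, 197.8088245 ],
       [  0.        ,   0.        ,   1.        ]]), -0.043102305726766106, array([ 1.48492722, -0.18396736,  0.79828207]), array([[ 0.19357092, -0.6206074 ,  0.75985311],
       [ 0.98093371,  0.13608691, -0.13874221],
       [-0.01730162,  0.77222199,  0.6351172 ]])) {'time_s': 0.0, 'joint_positions': array([ 6.23603192e+01,  2.75505765e+01,  9.14951552e+01, -2.69730605e-04,
        6.10253070e+01, -2.67184645e+00]), 'dq': array([ 0.01366815,  0.0566487 , -0.03183213,  0.02260748, -0.08916531,
       -0.03345512]), 'joint_efforts': array([-2.80718450e-03, -9.50649118e+01, -4.30182087e+01, -4.92873805e-04,
        1.19388581e-02, -1.19525382e-05]), 'ee_pos': array([0.27417591, 0.58887781, 0.23065508]), 'eef_rot': array([[-9.06545849e-01,  4.22106973e-01, -5.71533724e-04],
       [ 4.22107357e-01,  9.06545183e-01, -1.10027922e-03],
       [ 5.36856151e-05, -1.23870215e-03, -9.99999231e-01]]), 'contact_force': array([ 0.18369261,  0.30423344, -0.61579632]), 'ft_torque': array([-4.05272925e-02,  6.92682913e-05, -2.66721987e-02]), 'finger_force': 0.0, 'opening': 0.08545685846802856}
```

View pics/top.png

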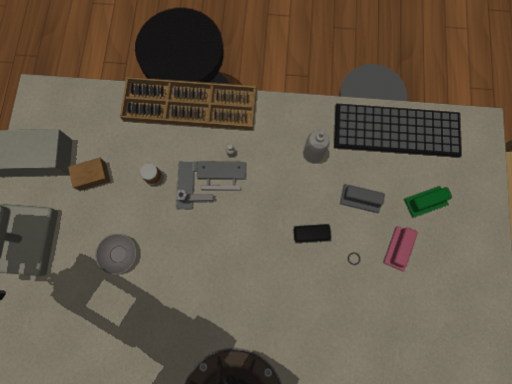

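View pics/scene.png

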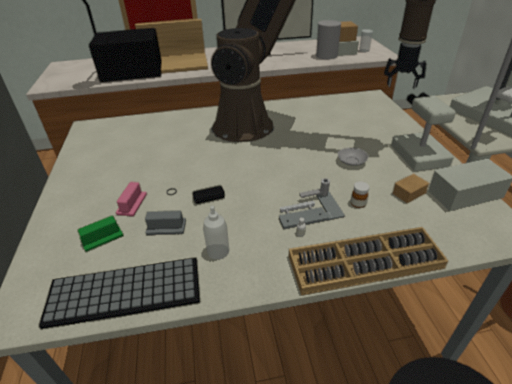

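The top view shows the bracket with its housing at (220,170), stop bar at (220,187), nut at (182,196) and clamp arm running right to (213,198). Three things could be taken for the rest: grey (362,197), green (428,201) and pink (401,248). I choose the grey one and check it in a crop.

```bash
python3 - <<'E'
from h import *
a=cv2.imread("pics/top.png")
c=np.vstack([cv2.resize(a[150:220,160:260],None,fx=6,fy=6,interpolation=3)[:300*2][:420],cv2.resize(a[175:220,325:395],None,fx=4,fy=4,interpolation=3)[:,:280].repeat(1,0) if 0 else np.hstack([cv2.resize(a[175:220,325:395],None,fx=4,fy=4,interpolation=3),np.zeros((180,320,3),np.uint8)])])
cv2.imwrite("pics/crop.png",c)
im,C,s=snap("top")
print(onz(C,[[182,196],[362,197],[220,187],[428,201],[318,145],[312,233],[231,150],[150,172],[354,258]],0.02).round(3))
E
```

```text
[[ 0.569  0.208  0.02 ]
 [ 0.609 -0.338  0.02 ]
 [ 0.607  0.095  0.02 ]
 [ 0.612 -0.538  0.02 ]
 [ 0.765 -0.197  0.02 ]
 [ 0.487 -0.191  0.02 ]
 [ 0.728  0.073  0.02 ]
 [ 0.637  0.315  0.02 ]
 [ 0.423 -0.318  0.02 ]]
```

View pics/crop.png

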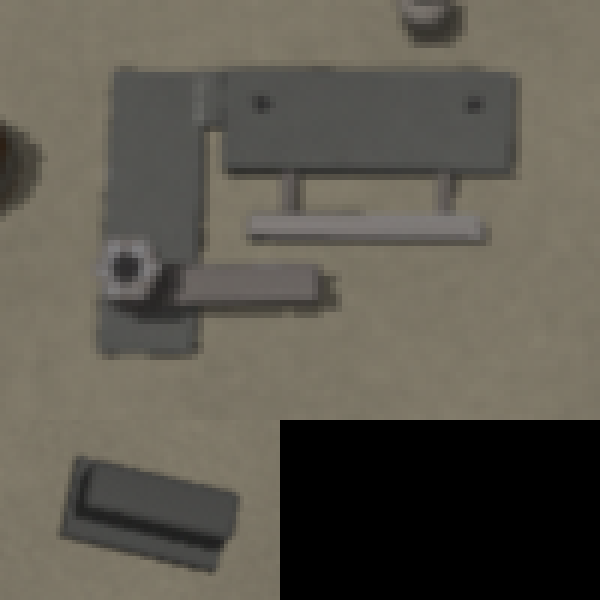

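The crop confirms the grey rest: upright pad on a flange, grey body, centre (362,197). In the bracket crop the nut's top is at (127,268), the bar front runs (247,238)–(485,240), and the arm points to −y.

```bash
python3 - <<'E'
from h import *
C=cam("top")
f=lambda u,v:[160+u/6-.4,150+v/6-.4]
g=lambda u,v:[325+u/4-.4,175+(v-420)/4-.4]
print("nut",onz(C,[f(127,268)],.068))
b=onz(C,[f(247,238),f(485,240),f(247,215),f(485,215)],.016);print("bar",b,np.linalg.norm(b[0]-b[1]))
d=b[0]-b[1];print("yaw y-axis",np.degrees(np.arctan2(d[1],d[0]))-90)
print("foot corners",onz(C,[f(97,355),f(198,355),f(112,70),f(207,70)],.01))
b=onz(C,[f(225,172),f(515,176),f(515,72),f(225,70)],.016);print("house",b)
p=onz(C,[g(76,457),g(60,538),g(215,572)],.014);print("flange",p,np.linalg.norm(p[0]-p[1]),np.linalg.norm(p[2]-p[1]))
d=p[1]-p[2];print(np.degrees(np.arctan2(d[1],d[0]))-90, (p[0]+p[2])/2)
print(robot.calibration("wrist"))
E
```

```text
nut [[0.56420828 0.20175613 0.068     ]]
bar [[0.59581889 0.15376617 0.016     ]
 [0.60419699 0.03256183 0.016     ]
 [0.60786319 0.15508083 0.016     ]
 [0.61730143 0.03370003 0.016     ]] 0.12149355220741452
yaw y-axis 3.954213958140727
foot corners [[0.5305102  0.22410932 0.01      ]
 [0.53450909 0.17294125 0.01      ]
 [0.68147633 0.23483439 0.01      ]
 [0.68529446 0.18537222 0.01      ]]
house [[0.6296492  0.16883112 0.016     ]
 [0.63906334 0.02013936 0.016     ]
 [0.69468878 0.02481626 0.016     ]
 [0.684159   0.17490212 0.016     ]]
flange [[ 0.64744338 -0.28194806  0.014     ]
 [ 0.58290332 -0.27169201  0.014     ]
 [ 0.56574829 -0.38947699  0.014     ]] 0.06534987951487077 0.1190277067611235
-8.28669074653115 [ 0.60659584 -0.33571252  0.014     ]
{'mtx': array([[273.54256845,   0.        , 255.01281409],
       [  0.        , 273.54256845, 193.58753039],
       [  0.        ,   0.        ,   1.        ]]), 'k1': -0.04543645958377646, 'tool_from_camera': array([[-5.48322589e-04,  9.55241805e-01,  2.95825613e-01,
         7.47487953e-02],
       [ 9.99999693e-01,  6.89159449e-04, -3.71811940e-04,
         5.60688605e-04],
       [-5.59041326e-04,  2.95825319e-01, -9.55241890e-01,
        -1.42181054e-01],
       [ 0.00000000e+00,  0.00000000e+00,  0.00000000e+00,
         1.00000000e+00]])}
```

>>> {"name": "send_rows", "arguments": {"deltas": [{"slide":[10,-13,0],"roll":0},{"slide":[30,-40,0],"roll":0},{"slide":[54,-72,0],"roll":0},{"slide":[78,-104,0],"roll":0},{"slide":[102,-136,0],"roll":0},{"slide":[126,-168,0],"roll":0},{"slide":[150,-200,0],"roll":0},{"slide":[174,-232,0],"roll":0}], "jaw": 1}}

```text
time_s: 0.95
ee_pos: [0.4492, 0.3549, 0.2313]
eef_rot: [[-0.906, 0.422, -0.0], [0.422, 0.906, -0.0], [-0.0, -0.0, -1.0]]
contact_force: [0.8, 0.3, 1.1]
opening: 0.0853
finger_force: 0.0
```

>>> {"name": "send_rows", "arguments": {"deltas": [{"slide":[24,-32,0],"roll":0},{"slide":[48,-64,0],"roll":0},{"slide":[72,-96,0],"roll":-1},{"slide":[92,-123,0],"roll":-1},{"slide":[106,-142,0],"roll":-1},{"slide":[114,-152,0],"roll":-1},{"slide":[116,-155,0],"roll":-1},{"slide":[116,-155,0],"roll":-1}]}}

```text
time_s: 1.75
ee_pos: [0.5641, 0.2022, 0.2312]
eef_rot: [[-0.899, 0.438, -0.0], [0.438, 0.899, 0.0], [0.0, -0.0, -1.0]]
contact_force: [-0.6, -0.2, -0.2]
opening: 0.0851
finger_force: 0.0
```

```bash
python3 - <<'E'
from h import *
im,C,s=snap("wrist","w1.png")
print(s["time_s"],s["ee_pos"],s["eef_rot"].round(3).tolist(),s["contact_force"])
np.save("w1.npy",np.r_[s["ee_pos"],np.array(s["eef_rot"]).ravel()])
cv2.imwrite("pics/w1b.png",cv2.resize(im[:,:,::-1],(768,576),interpolation=3))
print((proj(C,[[.564,.202,.068],[.5624,.2008,.068],[.600,.093,.016]])*1.5).round(1))
E
```

```text
1.75 [0.56406631 0.20217625 0.23118364] [[-0.899, 0.438, -0.0], [0.438, 0.899, 0.0], [0.0, -0.0, -1.0]] [-0.62054642 -0.23011337 -0.15849658]
[[381.4 265.7]
 [379.1 264.6]
 [294.7 335.2]]
```

View pics/w1b.png

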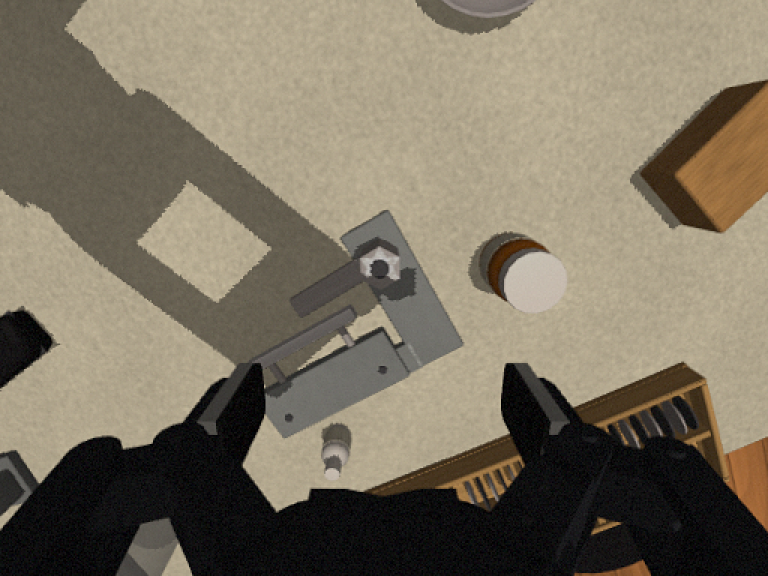

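The wrist view shows the nut's top at (380,268), within 2 px of where I predicted it. The arm points down-left to (300,305), the bar runs (250,360)–(355,310), and the jar at (530,275) is clear of the fingers. I go down now.

>>> {"name": "send_rows", "arguments": {"deltas": [{"slide":[0,0,-20],"roll":0},{"slide":[0,0,-55],"roll":0},{"slide":[0,0,-95],"roll":0},{"slide":[0,0,-135],"roll":0},{"slide":[0,0,-165],"roll":0},{"slide":[0,0,-183],"roll":0},{"slide":[0,0,-190],"roll":0},{"slide":[0,0,-191],"roll":0}]}}

```text
time_s: 2.6
ee_pos: [0.5636, 0.2029, 0.0398]
eef_rot: [[-0.899, 0.437, -0.001], [0.437, 0.899, -0.0], [0.001, -0.001, -1.0]]
contact_force: [-0.7, 0.2, -0.1]
opening: 0.085
finger_force: 0.0
```

>>> {"name": "send_rows", "arguments": {"deltas": [{"slide":[0,0,0],"roll":0},{"slide":[0,0,0],"roll":0},{"slide":[0,0,0],"roll":0},{"slide":[0,0,0],"roll":0},{"slide":[0,0,0],"roll":0},{"slide":[0,0,0],"roll":0},{"slide":[0,0,0],"roll":0},{"slide":[0,0,0],"roll":0}], "jaw": -1, "grip_force": 40}}

```text
time_s: 3.4
ee_pos: [0.563, 0.2002, 0.0412]
eef_rot: [[-0.899, 0.438, -0.002], [0.438, 0.899, -0.002], [0.001, -0.003, -1.0]]
contact_force: [-7.5, -20.4, 20.2]
opening: 0.0296
finger_force: 40.0
```

>>> {"name": "send_rows", "arguments": {"deltas": [{"slide":[-1,-1,1],"roll":0},{"slide":[-1,-2,2],"roll":0},{"slide":[-1,-2,2],"roll":2},{"slide":[-1,-2,2],"roll":6},{"slide":[-1,-2,2],"roll":11},{"slide":[-1,-2,2],"roll":16},{"slide":[-1,-2,2],"roll":21},{"slide":[-1,-2,2],"roll":26}]}}

```text
time_s: 4.2
ee_pos: [0.5628, 0.1995, 0.0415]
eef_rot: [[-1.0, -0.004, -0.001], [-0.004, 1.0, -0.001], [0.001, -0.001, -1.0]]
contact_force: [4.7, -5.2, -18.8]
opening: 0.0291
finger_force: 44.6
```

>>> {"name": "send_rows", "arguments": {"deltas": [{"slide":[0,-0.5,-1],"roll":5},{"slide":[0,-0.5,-1],"roll":10},{"slide":[0,-0.5,-1],"roll":16},{"slide":[0,-0.5,-1],"roll":22},{"slide":[0,-0.5,-1],"roll":28},{"slide":[0,-0.5,-1],"roll":34},{"slide":[0,-0.5,-1],"roll":40},{"slide":[0,-0.5,-1],"roll":46}]}}

```text
time_s: 5.0
ee_pos: [0.5632, 0.1987, 0.0414]
eef_rot: [[-0.691, -0.723, -0.0], [-0.723, 0.691, -0.001], [0.001, -0.0, -1.0]]
contact_force: [0.9, -11.5, -3.4]
opening: 0.0293
finger_force: 46.7
```

>>> {"name": "send_rows", "arguments": {"deltas": [{"slide":[0,0,0],"roll":6},{"slide":[0,0,0],"roll":12},{"slide":[0,0,0],"roll":17},{"slide":[0,0,0],"roll":20},{"slide":[0,0,0],"roll":20},{"slide":[0,0,0],"roll":20},{"slide":[0,0,0],"roll":20},{"slide":[0,0,0],"roll":20}]}}

```text
time_s: 5.8
ee_pos: [0.5635, 0.1984, 0.0414]
eef_rot: [[-0.406, -0.914, 0.0], [-0.914, 0.406, -0.001], [0.001, -0.001, -1.0]]
contact_force: [2.7, -12.7, -4.9]
opening: 0.0292
finger_force: 46.5
```

>>> {"name": "send_rows", "arguments": {"deltas": [{"slide":[0,0,0],"roll":0},{"slide":[0,0,0],"roll":0},{"slide":[0,0,0],"roll":0},{"slide":[0,0,0],"roll":0},{"slide":[0,0,0],"roll":0},{"slide":[0,0,0],"roll":0},{"slide":[0,0,0],"roll":0},{"slide":[0,0,0],"roll":0}], "jaw": 1}}

```text
time_s: 6.6
ee_pos: [0.5633, 0.1998, 0.0413]
eef_rot: [[-0.406, -0.914, -0.0], [-0.914, 0.406, -0.0], [0.0, 0.0, -1.0]]
contact_force: [0.3, -0.6, 0.5]
opening: 0.0853
finger_force: 0.0
```

>>> {"name": "send_rows", "arguments": {"deltas": [{"slide":[0,0,15],"roll":0},{"slide":[0,0,45],"roll":0},{"slide":[0,0,85],"roll":0},{"slide":[0,0,125],"roll":0},{"slide":[0,0,160],"roll":0},{"slide":[0,0,180],"roll":0},{"slide":[0,0,190],"roll":0},{"slide":[0,0,190],"roll":0}]}}

```text
time_s: 7.4
ee_pos: [0.5639, 0.1999, 0.233]
eef_rot: [[-0.406, -0.914, 0.002], [-0.914, 0.406, 0.001], [-0.002, -0.002, -1.0]]
contact_force: [-0.2, 0.1, -0.6]
opening: 0.0855
finger_force: 0.0
```

```bash
python3 - <<'E'
from h import *
im,C,s=snap("wrist","w2.png")
np.save("w2.npy",np.r_[s["ee_pos"],np.array(s["eef_rot"]).ravel()])
cv2.imwrite("pics/w2b.png",cv2.resize(im[:,:,::-1],(768,576),interpolation=3))
E
```

```text
(no output)
```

View pics/w2b.png

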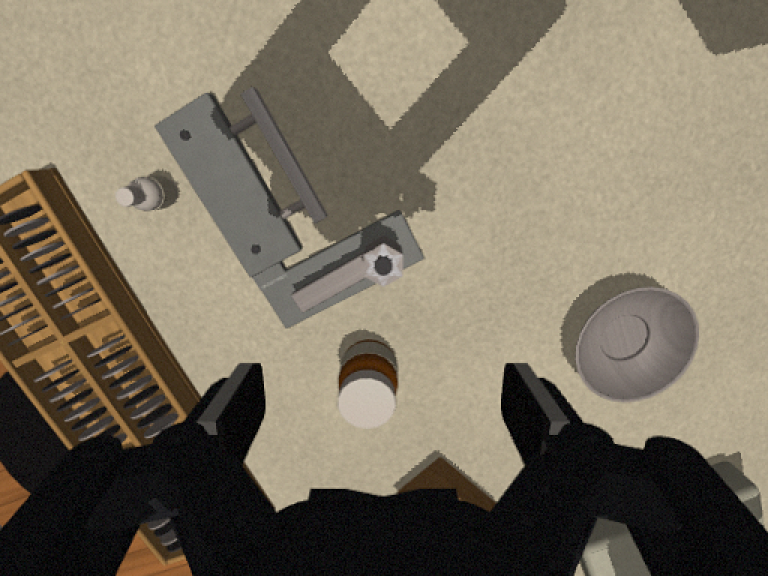

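The arm now lies along the foot plate, clear of the seat: nut at (384,265), arm end at (298,300), nothing else disturbed. I measure the bracket from this view and start towards the rest.

```bash
python3 - <<'E'
from h import *
w=np.load("w2.npy");C=cam("wrist",{"ee_pos":w[:3],"eef_rot":w[3:].reshape(3,3)})
P=lambda l,z:onz(C,np.array(l)/1.5-.17,z)[:,:2]
h=P([(155,125),(210,93),(300,247),(248,275)],.016); f=P([(400,211),(424,257),(288,327)],.010); b=P([(256,87),(326,214),(243,92),(313,220)],.016)
n=P([(384,265)],.068)
print(h.round(4),f.round(4),b.round(4),n)
# rigid fit of housing+foot+nut
M=np.array([[.09,-.075],[.035,-.075],[.035,.075],[.09,.075],[-.06,.085],[-.06,.135],[.09,.135],[-.03,.11]])
X=np.vstack([h,f,n]); 
# order check: housing corner 1 is far back
c=X.mean(0);m=M.mean(0);U,S,V=np.linalg.svd((M-m).T@(X-c))
R=(U@V).T; t=c-R@m
print("R",R,"yaw",np.degrees(np.arctan2(R[1,0],R[0,0])),"origin",t); print("res",((M@R.T+t-X)*1000).round(1).tolist())
print("bar in dock",((b-t)@R*1000).round(1))
E
```

```text
[[0.6943 0.0244]
 [0.6397 0.0228]
 [0.6307 0.166 ]
 [0.6861 0.1696]] [[0.537  0.1739]
 [0.5335 0.2208]
 [0.6789 0.2313]] [[0.6034 0.0347]
 [0.5967 0.1494]
 [0.6148 0.0336]
 [0.6093 0.1494]] [[0.56403814 0.19979592]]
R [[ 0.99806745 -0.06213989]
 [ 0.06213989  0.99806745]] yaw 3.562648858257529 origin [0.60043797 0.0915837 ]
res [[0.6, -2.1], [0.3, -3.9], [-0.0, 2.6], [-0.5, 2.4], [-1.7, -1.2], [-1.3, 1.8], [2.9, 0.7], [-0.4, -0.3]]
bar in dock [[ -0.6 -56.9]
 [ -0.2  57.9]
 [ 10.7 -58.8]
 [ 12.5  57.1]]
```

>>> {"name": "send_rows", "arguments": {"deltas": [{"slide":[0,-10,0],"roll":-4},{"slide":[0,-30,0],"roll":-12},{"slide":[0,-60,0],"roll":-20},{"slide":[0,-95,0],"roll":-28},{"slide":[0,-130,0],"roll":-36},{"slide":[0,-165,0],"roll":-44},{"slide":[0,-200,0],"roll":-52},{"slide":[0,-235,0],"roll":-60}]}}

```text
time_s: 8.25
ee_pos: [0.5623, -0.0366, 0.2296]
eef_rot: [[-0.995, -0.099, -0.003], [-0.099, 0.995, 0.0], [0.003, 0.001, -1.0]]
contact_force: [0.5, 0.6, 0.2]
opening: 0.0855
finger_force: 0.0
```

>>> {"name": "send_rows", "arguments": {"deltas": [{"slide":[5,-35,0],"roll":-8},{"slide":[10,-70,0],"roll":-16},{"slide":[15,-105,0],"roll":-24},{"slide":[20,-140,0],"roll":-32},{"slide":[25,-170,0],"roll":-40},{"slide":[30,-200,0],"roll":-48},{"slide":[35,-225,0],"roll":-56},{"slide":[40,-250,0],"roll":-64}]}}

```text
time_s: 9.05
ee_pos: [0.6026, -0.2861, 0.2292]
eef_rot: [[-0.525, 0.851, -0.003], [0.851, 0.525, 0.001], [0.003, -0.002, -1.0]]
contact_force: [0.2, 0.0, 0.8]
opening: 0.0851
finger_force: 0.0
```

>>> {"name": "send_rows", "arguments": {"deltas": [{"slide":[0,-20,0],"roll":-8},{"slide":[3,-35,0],"roll":-16},{"slide":[3,-45,0],"roll":-24},{"slide":[3,-48,0],"roll":-31},{"slide":[3,-49,0],"roll":-36},{"slide":[3,-50,0],"roll":-38},{"slide":[3,-50,0],"roll":-38},{"slide":[3,-50,0],"roll":-38}]}}

```text
time_s: 9.85
ee_pos: [0.6059, -0.3349, 0.2299]
eef_rot: [[0.103, 0.995, -0.002], [0.995, -0.103, 0.001], [0.001, -0.002, -1.0]]
contact_force: [-0.0, -1.1, -0.3]
opening: 0.0853
finger_force: 0.0
```

```bash
python3 - <<'E'
from h import *
im,C,s=snap("wrist","w3.png")
np.save("w3.npy",np.r_[s["ee_pos"],np.array(s["eef_rot"]).ravel()])
cv2.imwrite("pics/w3b.png",cv2.resize(im[:,:,::-1],(768,576),interpolation=3))
E
```

```text
(no output)
```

View pics/w3b.png

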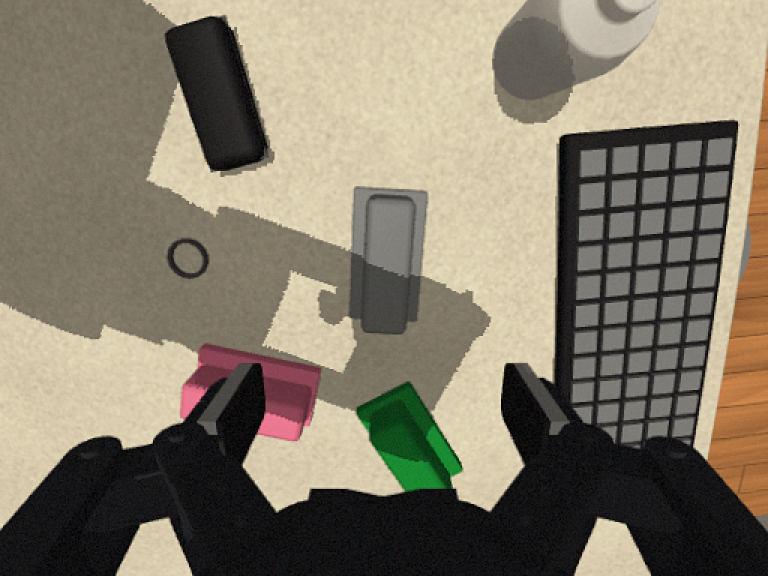

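The view shows the grey rest with its flange from (354,187) to (419,322) and pad top from (366,196) to (407,333). The pink and green look-alikes, at (255,390) and (410,440), are well away.

```bash
python3 - <<'E'
from h import *
w=np.load("w3.npy");C=cam("wrist",{"ee_pos":w[:3],"eef_rot":w[3:].reshape(3,3)})
P=lambda l,z:onz(C,np.array(l)/1.5-.17,z)[:,:2]
for l,z in (([(354,187),(427,191),(419,322),(350,318)],.014),([(366,196),(413,198),(407,333),(362,331)],.06)):
    p=P(l,z); print(p.round(4).tolist(),[np.linalg.norm(p[i]-p[i-1]).round(4) for i in range(4)],p.mean(0).round(4))
    d=p[0]+p[1]-p[2]-p[3]; print(np.degrees(np.arctan2(d[1],d[0]))-90)
E
```

```text
[[0.588, -0.2753], [0.6494, -0.285], [0.6333, -0.4036], [0.5696, -0.393]] [np.float64(0.1191), np.float64(0.0622), np.float64(0.1196), np.float64(0.0646)] [ 0.6101 -0.3392]
-8.306863703167537
[[0.5995, -0.2807], [0.6342, -0.2858], [0.6204, -0.3937], [0.5838, -0.3882]] [np.float64(0.1086), np.float64(0.0351), np.float64(0.1088), np.float64(0.037)] [ 0.6095 -0.3371]
-7.821256760657192
```

>>> {"name": "send_rows", "arguments": {"deltas": [{"slide":[4,-3,-20],"roll":-1},{"slide":[4,-3,-55],"roll":-2},{"slide":[4,-3,-95],"roll":-2},{"slide":[4,-3,-135],"roll":-2},{"slide":[4,-3,-170],"roll":-2},{"slide":[4,-3,-195],"roll":-2},{"slide":[4,-3,-206],"roll":-2},{"slide":[4,-3,-207],"roll":-2}]}}

```text
time_s: 10.7
ee_pos: [0.6096, -0.3377, 0.0229]
eef_rot: [[0.138, 0.99, -0.002], [0.99, -0.138, 0.001], [0.001, -0.002, -1.0]]
contact_force: [1.0, 0.5, -0.3]
opening: 0.0855
finger_force: 0.0
```

>>> {"name": "send_rows", "arguments": {"deltas": [{"slide":[0,0,0],"roll":0},{"slide":[0,0,0],"roll":0},{"slide":[0,0,0],"roll":0},{"slide":[0,0,0],"roll":0},{"slide":[0,0,0],"roll":0},{"slide":[0,0,0],"roll":0},{"slide":[0,0,0],"roll":0},{"slide":[0,0,0],"roll":0}], "jaw": -1, "grip_force": 60}}

```text
time_s: 11.5
ee_pos: [0.6111, -0.3387, 0.0258]
eef_rot: [[0.139, 0.99, 0.002], [0.99, -0.139, -0.001], [-0.001, 0.002, -1.0]]
contact_force: [-1.1, 0.7, 7.9]
opening: 0.0372
finger_force: 61.2
```

>>> {"name": "send_rows", "arguments": {"deltas": [{"slide":[0,0,5],"roll":0},{"slide":[0,0,15],"roll":0},{"slide":[0,0,30],"roll":0},{"slide":[0,0,45],"roll":0},{"slide":[0,0,58],"roll":0},{"slide":[0,0,66],"roll":0},{"slide":[0,0,70],"roll":0},{"slide":[0,0,70],"roll":0}]}}

```text
time_s: 12.3
ee_pos: [0.6106, -0.3383, 0.0949]
eef_rot: [[0.139, 0.99, 0.001], [0.99, -0.139, -0.0], [-0.0, 0.001, -1.0]]
contact_force: [0.4, 1.0, -3.0]
opening: 0.0376
finger_force: 60.2
```

>>> {"name": "send_rows", "arguments": {"deltas": [{"slide":[-1,8,0],"roll":0},{"slide":[-3,24,0],"roll":1},{"slide":[-6,48,0],"roll":2},{"slide":[-10,76,0],"roll":3},{"slide":[-14,104,0],"roll":4},{"slide":[-18,132,0],"roll":5},{"slide":[-22,160,0],"roll":6},{"slide":[-26,188,0],"roll":7}]}}

```text
time_s: 13.1
ee_pos: [0.5832, -0.1478, 0.0938]
eef_rot: [[0.015, 1.0, -0.001], [1.0, -0.015, 0.001], [0.0, -0.001, -1.0]]
contact_force: [1.3, 0.4, -3.6]
opening: 0.0375
finger_force: 60.3
```

>>> {"name": "send_rows", "arguments": {"deltas": [{"slide":[-4,28,0],"roll":1},{"slide":[-8,56,0],"roll":2},{"slide":[-12,84,0],"roll":3},{"slide":[-16,112,0],"roll":4},{"slide":[-20,140,0],"roll":4.5},{"slide":[-24,168,0],"roll":4.5},{"slide":[-27,192,0],"roll":4.5},{"slide":[-30,210,0],"roll":4.5}]}}

```text
time_s: 13.9
ee_pos: [0.5528, 0.0621, 0.0939]
eef_rot: [[-0.064, 0.998, -0.001], [0.998, 0.064, 0.0], [0.0, -0.001, -1.0]]
contact_force: [0.8, -0.8, -2.5]
opening: 0.0374
finger_force: 60.3
```

>>> {"name": "send_rows", "arguments": {"deltas": [{"slide":[-1,12,0],"roll":0},{"slide":[-2,20,0],"roll":0},{"slide":[-2,25,0],"roll":0},{"slide":[-2,28,0],"roll":0},{"slide":[-2,29,0],"roll":0},{"slide":[-2,29,0],"roll":0},{"slide":[-2,29,0],"roll":0},{"slide":[-2,29,0],"roll":0}]}}

```text
time_s: 14.7
ee_pos: [0.5524, 0.0884, 0.0943]
eef_rot: [[-0.061, 0.998, -0.0], [0.998, 0.061, -0.0], [-0.0, -0.0, -1.0]]
contact_force: [-0.0, -0.4, -1.5]
opening: 0.0376
finger_force: 60.3
```

```bash
python3 - <<'E'
from h import *
im,C,s=snap("wrist","w4.png")
np.save("w4.npy",np.r_[s["ee_pos"],np.array(s["eef_rot"]).ravel()])
print(s["time_s"],s["ee_pos"],s["contact_force"],s["opening"])
cv2.imwrite("pics/w4b.png",cv2.resize(im[100:380,100:412,::-1],None,fx=2.5,fy=2.1,interpolation=3)) if 0 else cv2.imwrite("pics/w4b.png",cv2.resize(im[90:384,106:406,::-1],(600,588),interpolation=3))
E
```

```text
14.7 [0.55240031 0.08838446 0.09428543] [-0.01830529 -0.37724878 -1.46212522] 0.03757543036608777
```

View pics/w4b.png

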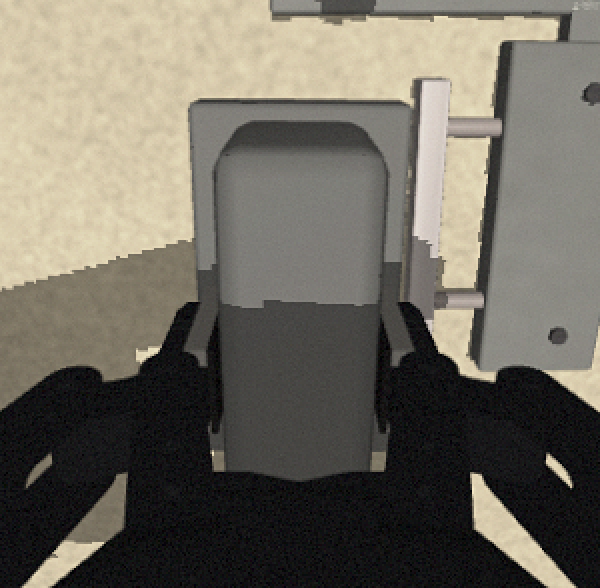

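The held rest's near flange edge runs (190,101)–(410,101) in this crop. The bar end is at (413–450,79) and the bar's left edge runs down to about (432,300).

```bash
python3 - <<'E'
from h import *
w=np.load("w4.npy");C=cam("wrist",{"ee_pos":w[:3],"eef_rot":w[3:].reshape(3,3)})
P=lambda l,z:onz(C,np.array(l)/2+[106,90]-.25,z)[:,:2]
R=w[3:].reshape(3,3)
yaw=np.radians(3.6);D=np.array([[np.cos(yaw),-np.sin(yaw)],[np.sin(yaw),np.cos(yaw)]]);o=np.array([.6004,.0916])
q=lambda l,z:((P(l,z)-o)@D*1000).round(1)
print("tcp dock",(w[:2]-o)@D*1000)
print("flange corners dock",q([(190,103),(410,103)],.0825).tolist())
e=P([(193,200),(199,290),(411,160),(404,270)],.0825)
for a,b in((0,1),(2,3)):
  d=e[a]-e[b];print("rest edge yaw",np.degrees(np.arctan2(d[1],d[0]))-90, q([(193,200),(411,160)],.0825)[:,0])
print("bar top pts",q([(415,80),(450,80),(414,120),(447,120),(412,180),(443,180),(410,230),(441,230)],.016).tolist())
print("housing",q([(500,42),(472,366),(592,369)],.016).tolist())
E
```

```text
tcp dock [-48.10688353  -0.19526653]
flange corners dock [[-77.2, 58.5], [-15.9, 58.4]]
rest edge yaw 3.809898790350047 [-78.  -14.7]
rest edge yaw 3.3868461874860856 [-78.  -14.7]
bar top pts [[-1.0, 60.0], [12.9, 60.1], [-0.5, 44.2], [12.9, 44.2], [0.2, 19.3], [13.1, 19.2], [0.6, -2.8], [13.9, -2.8]]
housing [[31.5, 74.7], [33.9, -70.4], [91.6, -72.9]]
```

>>> {"name": "send_rows", "arguments": {"deltas": [{"slide":[0,1,-8],"roll":0.5},{"slide":[0,1,-20],"roll":0.5},{"slide":[0,1,-34],"roll":0.5},{"slide":[0,1,-48],"roll":0.5},{"slide":[0,1,-58],"roll":0.5},{"slide":[0,1,-63],"roll":0.5},{"slide":[0,1,-65],"roll":0.5},{"slide":[0,1,-65],"roll":0.5}]}}

```text
time_s: 15.55
ee_pos: [0.5524, 0.0898, 0.0291]
eef_rot: [[-0.07, 0.998, -0.0], [0.998, 0.07, -0.0], [-0.0, -0.0, -1.0]]
contact_force: [-0.2, -0.5, -1.8]
opening: 0.0373
finger_force: 60.2
```

>>> {"name": "send_rows", "arguments": {"deltas": [{"slide":[0,0,-0.5],"roll":0},{"slide":[0,0,-1],"roll":0},{"slide":[0,0,-1.5],"roll":0},{"slide":[0,0,-2],"roll":0},{"slide":[0,0,-2.5],"roll":0},{"slide":[0,0,-3],"roll":0},{"slide":[0,0,-3],"roll":0},{"slide":[0,0,-3],"roll":0}]}}

```text
time_s: 16.35
ee_pos: [0.5524, 0.0898, 0.0263]
eef_rot: [[-0.07, 0.998, -0.0], [0.998, 0.07, -0.0], [-0.0, -0.0, -1.0]]
contact_force: [-0.3, 0.0, -3.2]
opening: 0.0374
finger_force: 60.2
```

>>> {"name": "send_rows", "arguments": {"deltas": [{"slide":[0,0,-0.3],"roll":0},{"slide":[0,0,-0.6],"roll":0},{"slide":[0,0,-0.9],"roll":0},{"slide":[0,0,-1.2],"roll":0},{"slide":[0,0,-1.5],"roll":0},{"slide":[0,0,-1.5],"roll":0},{"slide":[0,0,-1.5],"roll":0},{"slide":[0,0,-1.5],"roll":0}]}}

```text
time_s: 17.15
ee_pos: [0.5524, 0.0898, 0.0258]
eef_rot: [[-0.07, 0.998, 0.0], [0.998, 0.07, 0.0], [0.0, 0.0, -1.0]]
contact_force: [-6.2, -0.6, 19.6]
opening: 0.0375
finger_force: 63.0
```

>>> {"name": "send_rows", "arguments": {"deltas": [{"slide":[0,0,0.3],"roll":0},{"slide":[0,0,0.6],"roll":0},{"slide":[0,0,0.9],"roll":0},{"slide":[2,0.1,0.9],"roll":0},{"slide":[4,0.3,0.9],"roll":0},{"slide":[6,0.4,0.9],"roll":0},{"slide":[8,0.6,0.9],"roll":0},{"slide":[8,0.6,0.9],"roll":0}]}}

```text
time_s: 17.95
ee_pos: [0.5603, 0.0903, 0.0258]
eef_rot: [[-0.07, 0.998, -0.0], [0.998, 0.07, -0.0], [-0.0, -0.0, -1.0]]
contact_force: [-2.9, -0.2, 5.9]
opening: 0.0374
finger_force: 61.3
```

```bash
python3 - <<'E'
from h import *
im,C,s=snap("wrist","w5.png");t,T,_=snap("top","t5.png")
np.save("w5.npy",np.r_[s["ee_pos"],np.array(s["eef_rot"]).ravel()])
print(s["time_s"],s["ee_pos"],s["contact_force"],s["ft_torque"],s["opening"])
cv2.imwrite("pics/w5b.png",cv2.resize(im[90:384,106:406,::-1],(600,588),interpolation=3))
E
```

```text
17.95 [0.5603027  0.09034004 0.02582978] [-2.9236939  -0.22426772  5.86044101] [-0.04814107  0.35790836  0.00731526] 0.03741207623620932
```

View pics/w5b.png

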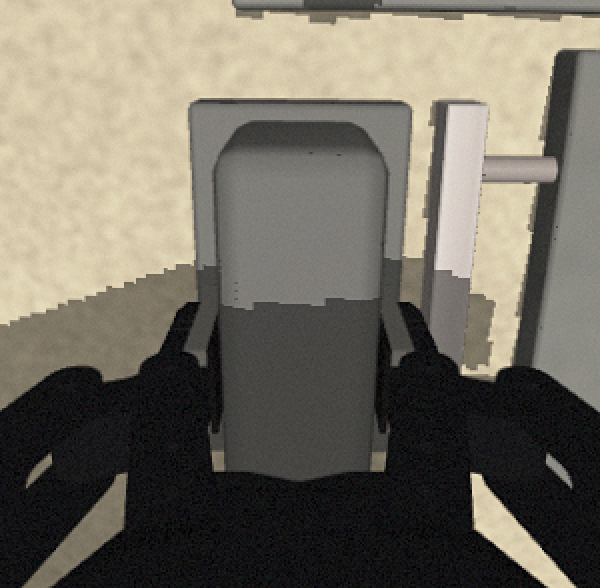

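The rest's near end (row ~102) and the bar's end (row ~103) line up, so it is centred, with a small even gap left. I check the angle with edge points from this picture.

```bash
python3 - <<'E'
from h import *
w=np.load("w5.npy");C=cam("wrist",{"ee_pos":w[:3],"eef_rot":w[3:].reshape(3,3)})
im=cv2.cvtColor(cv2.imread("pics/w5.png"),6).astype(float);g=cv2.GaussianBlur(im,(3,3),0)
def edge(lo,hi,sign,z,rows):
    L=[]
    for r in rows:
        a,b=int(lo),int(hi); d=sign*np.gradient(g[r])[a:b]; i=d.argmax()
        k=d[max(i-1,0):i+2]; off=0 if len(k)<3 else (k[0]-k[2])/(2*(k[0]-2*k[1]+k[2])+1e-9)
        L.append((a+i+off,r))
    p=onz(C,L,z)[:,:2]; vx,vy,x,y=cv2.fitLine(p.astype(np.float32),cv2.DIST_HUBER,0,.01,.01).ravel()
    if vy<0:vx,vy=-vx,-vy
    return np.degrees(np.arctan2(-vx,vy)),x,y,L[0],L[-1],p[0],p[-1]
rr=range(146,208,2)
for nm,a in (("flange R",(300,312,1,.014,rr)),("flange L",(199,209,-1,.014,rr)),("bar top left",(319,333,1,.016,rr)),("bar right",(338,352,1,.016,rr))):
    e=edge(*a);print(nm,[np.round(v,4).tolist() for v in e])
E
```

```text
flange R [4.142199993133545, 0.590399980545044, 0.13109999895095825, [311, 146], [307.9023, 206.0], [0.5887, 0.1485], [0.5915, 0.1129]]
flange L [3.4856998920440674, 0.527400016784668, 0.12470000237226486, [199, 146], [202.2545, 206.0], [0.5261, 0.1441], [0.5284, 0.1084]]
bar top left [3.817500114440918, 0.5997999906539917, 0.12890000641345978, [329.2801, 146.0], [324.2847, 206.0], [0.5985, 0.1495], [0.6007, 0.1142]]
bar right [4.440800189971924, 0.6115999817848206, 0.13379999995231628, [351, 146], [344.9952, 206.0], [0.6106, 0.1504], [0.6131, 0.1151]]
```

>>> {"name": "send_rows", "arguments": {"deltas": [{"slide":[2,0.1,0.2],"roll":0},{"slide":[4,0.3,0.2],"roll":0},{"slide":[6,0.4,0.2],"roll":0},{"slide":[8,0.6,0.2],"roll":0},{"slide":[10,0.7,0.2],"roll":0},{"slide":[11,0.8,0.2],"roll":0},{"slide":[12,0.8,0.2],"roll":0},{"slide":[12,0.8,0.2],"roll":0}]}}

```text
time_s: 18.85
ee_pos: [0.5718, 0.0912, 0.0258]
eef_rot: [[-0.07, 0.998, -0.001], [0.998, 0.07, -0.0], [-0.0, -0.001, -1.0]]
contact_force: [-5.8, -0.1, 5.0]
opening: 0.0372
finger_force: 60.8
```

>>> {"name": "send_rows", "arguments": {"deltas": [{"slide":[1,0.1,0.2],"roll":0},{"slide":[2,0.1,0.2],"roll":0},{"slide":[3,0.2,0.2],"roll":0},{"slide":[4,0.3,0.2],"roll":0},{"slide":[5,0.3,0.2],"roll":0},{"slide":[5,0.3,0.2],"roll":0},{"slide":[5,0.3,0.2],"roll":0},{"slide":[5,0.3,0.2],"roll":0}]}}

```text
time_s: 19.65
ee_pos: [0.5759, 0.0914, 0.0259]
eef_rot: [[-0.071, 0.997, -0.003], [0.998, 0.071, -0.0], [-0.0, -0.003, -1.0]]
contact_force: [-9.5, 0.7, 7.3]
opening: 0.037
finger_force: 61.3
```

```bash
python3 - <<'E'
from h import *
F=[]
for i in range(3):
    im,C,s=snap("wrist","w6.png"); F.append(np.r_[s["contact_force"],s["ft_torque"]])
np.save("w6.npy",np.r_[s["ee_pos"],np.array(s["eef_rot"]).ravel()])
print(s["ee_pos"],np.mean(F,0).round(2))
cv2.imwrite("pics/w6b.png",cv2.resize(im[90:384,106:406,::-1],(600,588),interpolation=3))
E
```

```text
[0.57588618 0.09137578 0.02590408] [-9.41 -0.33  6.72 -0.05  1.6   0.36]
```

View pics/w6b.png

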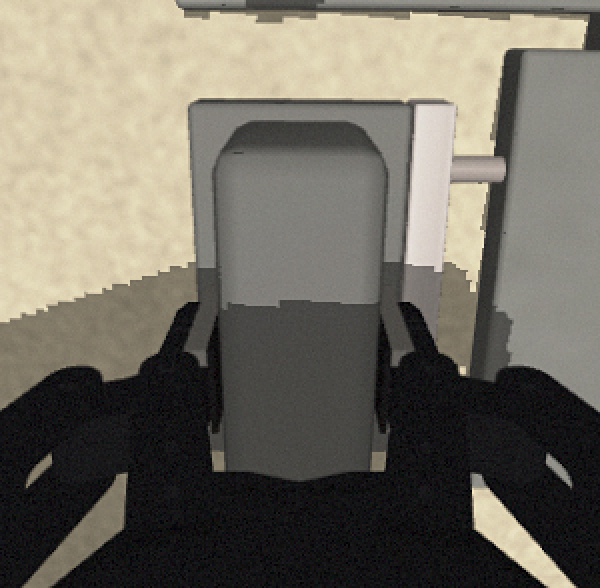

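The rest is flush with the bar, with no gap along the edge from (411,105) down, and the ends are level. Spring force is about 6.4 N by two estimates (displacement, and force less table friction), so I go about 3.6 mm further and hold.

>>> {"name": "send_rows", "arguments": {"deltas": [{"slide":[0.7,0,0.1],"roll":0},{"slide":[1.4,0.1,0.2],"roll":0},{"slide":[2.1,0.1,0.2],"roll":0},{"slide":[2.8,0.2,0.2],"roll":0},{"slide":[3.5,0.2,0.2],"roll":0},{"slide":[4.2,0.3,0.2],"roll":0},{"slide":[4.2,0.3,0.2],"roll":0},{"slide":[4.2,0.3,0.2],"roll":0}]}}

```text
time_s: 20.6
ee_pos: [0.579, 0.0915, 0.0259]
eef_rot: [[-0.071, 0.997, -0.005], [0.997, 0.071, -0.001], [-0.0, -0.005, -1.0]]
contact_force: [-14.1, -1.0, 8.7]
opening: 0.0371
finger_force: 61.7
```

>>> {"name": "send_rows", "arguments": {"deltas": [{"slide":[0,0,0],"roll":0},{"slide":[0,0,0],"roll":0},{"slide":[0,0,0],"roll":0},{"slide":[0,0,0],"roll":0},{"slide":[0,0,0],"roll":0},{"slide":[0,0,0],"roll":0},{"slide":[0,0,0],"roll":0},{"slide":[0,0,0],"roll":0}]}}

```text
time_s: 21.4
ee_pos: [0.579, 0.0916, 0.0259]
eef_rot: [[-0.071, 0.997, -0.005], [0.997, 0.071, -0.001], [-0.0, -0.005, -1.0]]
contact_force: [-15.3, -0.6, 10.1]
opening: 0.0369
finger_force: 61.7
```

```bash
python3 - <<'E'
from h import *
F=[]
for i in range(3):
    im,C,s=snap("wrist","w7.png"); F.append(np.r_[s["contact_force"],s["ft_torque"]])
w=np.r_[s["ee_pos"],np.array(s["eef_rot"]).ravel()]
print(s["ee_pos"],np.mean(F,0).round(2))
# bar travel: displacement of the bar's outer edge relative to w5 (unpressed), same edge finder
def bar(f,w,lo,hi):
    C=cam("wrist",{"ee_pos":w[:3],"eef_rot":w[3:].reshape(3,3)})
    g=cv2.GaussianBlur(cv2.cvtColor(cv2.imread(f),6).astype(float),(3,3),0); L=[]
    for r in range(150,168): 
        d=np.abs(np.gradient(g[r]))[lo:hi]; L.append((lo+d.argmax(),r))
    p=onz(C,L,.016)[:,:2]; return np.median(p,0),L[0],L[-1]
print(bar("pics/w5.png",np.load("w5.npy"),343,354),bar("pics/w6.png",np.load("w6.npy"),326,338),bar("pics/w7.png",w,326,338))
E
```

```text
[0.57902152 0.09157026 0.02596078] [-14.42  -0.69   9.78  -0.15   2.37   0.43]
(array([0.61087327, 0.14335868]), (np.int64(351), 150), (np.int64(347), 167)) (array([0.61735482, 0.14376677]), (np.int64(332), 150), (np.int64(331), 167)) (array([0.61971241, 0.14390658]), (np.int64(332), 150), (np.int64(331), 167))
```

>>> {"name": "send_rows", "arguments": {"deltas": [{"slide":[0,0,0.1],"roll":0},{"slide":[0,0,0.2],"roll":0},{"slide":[0,0,0.3],"roll":0},{"slide":[0,0,0.4],"roll":0},{"slide":[0,0,0.4],"roll":0},{"slide":[0,0,0.4],"roll":0},{"slide":[0,0,0.4],"roll":0},{"slide":[0,0,0.4],"roll":0}]}}

```text
time_s: 22.35
ee_pos: [0.5792, 0.0916, 0.026]
eef_rot: [[-0.071, 0.997, -0.004], [0.997, 0.071, -0.001], [-0.0, -0.004, -1.0]]
contact_force: [-10.6, -0.0, 1.2]
opening: 0.0368
finger_force: 60.5
```

>>> {"name": "send_rows", "arguments": {"deltas": [{"slide":[0,0,0],"roll":0},{"slide":[0,0,0],"roll":0},{"slide":[0,0,0],"roll":0},{"slide":[0,0,0],"roll":0},{"slide":[0,0,0],"roll":0},{"slide":[0,0,0],"roll":0},{"slide":[0,0,0],"roll":0},{"slide":[0,0,0],"roll":0}]}}

```text
time_s: 23.15
ee_pos: [0.5792, 0.0916, 0.026]
eef_rot: [[-0.071, 0.997, -0.004], [0.997, 0.071, -0.001], [-0.0, -0.004, -1.0]]
contact_force: [-11.8, 0.2, 1.4]
opening: 0.0372
finger_force: 60.5
```

>>> {"name": "send_rows", "arguments": {"deltas": [{"slide":[0,0,0],"roll":0},{"slide":[0,0,0],"roll":0},{"slide":[0,0,0],"roll":0},{"slide":[0,0,0],"roll":0},{"slide":[0,0,0],"roll":0},{"slide":[0,0,0],"roll":0},{"slide":[0,0,0],"roll":0},{"slide":[0,0,0],"roll":0}]}}

```text
time_s: 23.95
ee_pos: [0.5792, 0.0916, 0.026]
eef_rot: [[-0.071, 0.997, -0.004], [0.997, 0.071, -0.001], [-0.0, -0.004, -1.0]]
contact_force: [-12.7, -0.2, 2.1]
opening: 0.0372
finger_force: 60.5
```

>>> {"name": "send_rows", "arguments": {"deltas": [{"slide":[0,0,0],"roll":0},{"slide":[0,0,0],"roll":0},{"slide":[0,0,0],"roll":0},{"slide":[0,0,0],"roll":0},{"slide":[0,0,0],"roll":0},{"slide":[0,0,0],"roll":0},{"slide":[0,0,0],"roll":0},{"slide":[0,0,0],"roll":0}]}}

```text
time_s: 24.75
ee_pos: [0.5792, 0.0916, 0.026]
eef_rot: [[-0.071, 0.997, -0.004], [0.997, 0.071, -0.001], [-0.0, -0.005, -1.0]]
contact_force: [-11.4, 0.3, 1.3]
opening: 0.0373
finger_force: 60.5
```

>>> {"name": "send_rows", "arguments": {"deltas": [{"slide":[0,0,0],"roll":0},{"slide":[0,0,0],"roll":0},{"slide":[0,0,0],"roll":0},{"slide":[0,0,0],"roll":0},{"slide":[0,0,0],"roll":0},{"slide":[0,0,0],"roll":0},{"slide":[0,0,0],"roll":0},{"slide":[0,0,0],"roll":0}]}}

```text
time_s: 25.55
ee_pos: [0.5792, 0.0916, 0.026]
eef_rot: [[-0.071, 0.997, -0.004], [0.997, 0.071, -0.001], [-0.0, -0.004, -1.0]]
contact_force: [-11.3, -0.2, 2.2]
opening: 0.0374
finger_force: 60.5
```

```bash
python3 - <<'E'
from h import *
im,C,s=snap("top","end.png"); w,_,_=snap("wrist","w8.png")
print(s["time_s"],s["ee_pos"],s["contact_force"],s["ft_torque"])
cv2.imwrite("pics/endb.png",np.vstack([cv2.resize(im[60:290,60:480,::-1],(600,329)),cv2.resize(w[90:220,106:406,::-1],(600,260))]))
E
```

```text
25.55 [0.57920854 0.09157531 0.02601965] [-11.27305935  -0.1811538    2.23012297] [-0.10054922  1.96909429  0.44207198]
```

View pics/endb.png

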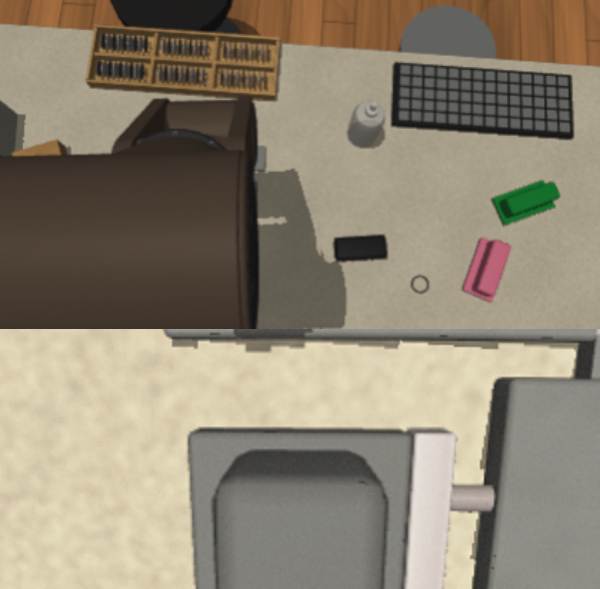

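The top half shows the bystanders and look-alikes where they were. The bottom half shows the rest flush and level with the bar at (410,432). The push has held steady for over 3 s, so I hand in.

```bash
python3 -c "
from workcell import robot
print(robot.close_job())"
```

```text
the job is handed in; nothing more can be done
None
```

The job is handed in: the nut is turned a quarter turn with its arm clear of the seat, and the elbow rest is still gripped, centred and flush against the stop bar, held for over 3 s at a spring push I estimate at 9–10 N (wrist reading about 11–12 N, including table friction).

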